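Charge the wash basket from the drop-bottom cup

ROBOT

A 6-joint arm with a two-finger parallel gripper is mounted at the origin on the work surface. World frame = base frame: x ahead of the robot, y to its left, z up, the work surface at z = 0. Lengths are in m, angles in rad, forces in N, time in s.
With the tool pointing down it reaches from about 0.275 to 0.825 m from the base axis. Payload 4.9 kg.
Tool frame: the origin (TCP) lies at the very end of the fingers, on their centre line; the grasp point (between the pads) lies 19 mm behind it; z points along the fingers, y is the line along which they close (so a half turn about z gives the same grasp; the last joint's range is limited). The gripper opens to 85 mm and grips with 20 to 120 N. Pads are 22 mm wide; open, the fingers measure 114 mm over their backs; the gripper's body (76 mm by 85 mm) begins 54 mm behind the grasp point. The pads swing forward as they close: fully open they stand 13 mm farther back than shut.
Start: joints at [-1.441, 0.326, -0.193, 1.052, 0, 1.437], TCP at [0.143, -0.531, 0.206] pointing down, gripper open.
Joint ranges: [-2.65, 2.65], [-0.97, 1.79], [-1.3, 1.35], [-1.93, 2.1], [-1.47, 1.37], [-3.14, 3.14]. Speed limits (rad/s): [2.57, 2.57, 3.14, 3.14, 3.14, 3.14].

INTERFACE

Orientations are given as a unit quaternion [x, y, z, w].
In Python, from cell import manip gives the robot as it stands.
- The arm moves only by the tool arm_command, never from a script. Its argument "motion" is a list that holds one entry, the list of rows, each a list of 7 numbers: the shift along the tool's x, y, z in units of 0.02 m (1.0 is 0.02 m), then the turn, a rotation vector about the tool's x, y, z in units of pi rad (1.0 is pi rad), then the opening, from -1 (shut) to 1 (fully open), so that 0 is half open. In form: [[[dx, dy, dz, wx, wy, wz, gripper], ...]]. A call has 1 to 10 rows; each row shifts and turns the commanded pose from where the row before left it, along the tool's axes as they then stand; what a row does not reach is not made up. A row lasts 1/10 s, in which the tool goes at most 50 mm and 8.59 degrees, less where a joint would pass 70% of its speed; a pose out of reach is approached as far as the arm can. A call with a number of a shift or a turn outside -1 to 1 is refused whole. A call with a gripper value outside its range is refused whole. The fingers move at their own pace and stop on an object; the grip force is fixed at half the most. Time passes only in rows, so rows that do not move let the fingers close. It gives the time, the measured TCP pose, the force, the opening and the grip force at its end, in the units of the state.
- manip.get_obs(): the state, without advancing time (a new reading comes with each control period).
- manip.grab_frame(name): name is "side" or "top"; returns the picture (480x640x3 uint8, red, green, blue); there is no depth.
- manip.camera_params(name): a dict with "intrinsics" (3x3 intrinsics, pixels), "extrinsics" (4x4, takes a point from camera to world coordinates). Camera axes: x right, y up, looking along -z (the intrinsics and any distortion apply to the point x, -y, -z); pixel columns grow to the right and rows downward; lengths in m; the calibration is good to about 2 mm. A picture is of the moment at which its call begins. camera_params takes no time and is no camera call.
- manip.sign_off(): hands the job in; it is judged then, once.
Trained networks look in the newest picture that a camera, given by its name, has taken for a name from the list of things; names that differ only in an ending like _2 or _b are one class to them, and where a whole thing is asked for, a point or a joint stands for the part that bears it (a point fixed in the world has none). Each returns a list of dicts, best first, with "p" (0 to 1); they miss things now and then, are a little off and sometimes report something else, mostly with a low value. They report only what shows in the picture. A call takes as long as a camera call. They do not tell look-alikes from the thing itself.
- manip.recognise(camera, target): "xy" ([column, row] in pixels, amid what is visible of it).
The state is a dict: "time_s": time; "joint_pos": joint angles; "dq": joint speeds; "joint_torque": joint torques, N m; "eef_pos": TCP position; "ee_rot": TCP orientation; "wrist_force": force on the tool from outside, world axes, zero at the start; "moment": the same for the moment, N m; "gripper_width": finger opening in m; "gripper_force": force on a finger pad.
Only numpy, scipy, OpenCV 4.12 (cv2) and the standard library are available. Lean on these libraries where they do the work, as an engineer would, in place of code of your own. Each camera call takes 0.05 s, during which the arm holds its last target. There are 200 camera calls.

TASK

Take the drop-bottom cup of weld bungs off the bench scale by its handle bar, keep it upright, and hold it just inside the rim of the wire wash basket; press it down there so that the rim pushes its release tab up and the hinged bottom swings wide open and drops all three bungs into the basket. Then set the empty cup gently back upright in the middle of the scale's pan with its bottom shut, without shifting the basket or disturbing the other things on the bench.

Things in the scene. Friction and masses are not known exactly. Their poses are not given: they have to be found in the camera images.
- cup_handle (a point): Centre of the cup's black rubber grip bar, which runs along the cup's y axis between two straps: 16 mm wide (cup x), 20 mm tall, 66 mm long; centre 150 mm over the cup's underside, 50 mm over its mouth. Axes are the cup's: z up, x towards the side with the release tab. Grip it from above, fingers closing along cup x.
- cup_inside (a point): Point on the cup's axis 27 mm above its underside, half-way up the layer of bungs on the shut bottom; the cup's axes. The cup is a square stainless sheet cup, 70 x 70 mm outside (76 over the straps), 3 mm walls, 100 mm tall, open on top, 0.38 kg empty. Its +-y walls reach down to the underside and carry it; the bottom lies 18 mm up between them.
- cup_tab (a point): Middle of the release tab's tip. The bottom is a 68 mm flap hinged along cup y at cup x = +36 mm, 18 mm above the underside. The tab is one piece with it beyond the hinge: 34 mm wide, 34 mm long, sloping 25 deg down when shut, its tip then at cup x = +67 mm, 4 mm over the underside. Pushing the tab up swings the flap down and open.
- cup_bottom (a joint): Angle of the bottom flap: 0 shut, grows as it opens down, stop at 1.4. A spring (0.11 N m shut, 0.16 N m open) holds it and shuts it again when the tab is freed. With the rim wire's centre 15 mm out from the hinge line the tab touches when the cup's underside is some 9 mm below the top of the rim; 10 mm lower the bungs slide off (0.6 rad), 22 mm lower it is open 1.3 rad, about 10 N on the tab.
- basket: Steel wire wash basket, 268 x 188 mm over the rim, 115 mm tall, about 1.5 kg, loose. Origin: centre of underside; x along its long side, z up. Upright walls; rim of 8 mm round wire on all four sides, centre line at x = +-130 and y = +-90 mm, top 115 mm up; any side will do for the tab. Inner floor 9 mm up. A wire handle hangs outside each short end.
- scale_pan (a point): Centre of the top of the bench scale's square steel pan, 190 x 190 mm, 48 mm above the bench. The scale is a low grey box, fixed, with its display on the -x side of the pan (x of this point points away from the display). The cup stands on the pan at the start.
- bung0_center (a point): Centre (half-way up) of a weld bung: a steel ring 28 mm outside, 21 mm bore, 14 mm tall, about 40 g; it starts lying flat in the cup.
- bung1_center (a point): Centre (half-way up) of a weld bung: a steel ring 28 mm outside, 21 mm bore, 14 mm tall, about 40 g; it starts lying flat in the cup.
- bung2_center (a point): Centre (half-way up) of a weld bung: a steel ring 28 mm outside, 21 mm bore, 14 mm tall, about 40 g; it starts lying flat in the cup.
- tape: Black tape measure, 66 x 40 x 62 mm, loose bystander. Origin: centre of its underside.
- vclamp: Round steel tube clamp, 80 mm across, 20 mm tall, lying flat, loose bystander. Origin: centre of its underside.
Mind the look-alikes: they are no part of the job. Leave any orange or purple look-alike of the part that bears cup_handle alone.

How it is judged:
On the way, in this order (a step that is already met when the one before it is completed fails the run):
1. the loaded cup is held over the basket, upright, its bottom still shut and all three bungs in it (x of cup_handle in the frame of basket between -0.13 and 0.13 m and y of cup_handle in the frame of basket between -0.09 and 0.09 m and distance between each of bung0_center, bung1_center, bung2_center and cup_inside below 0.05 m and value of joint cup_bottom below 0.2 rad and angle between cup_handle's own z axis and vertical below 0.3 rad and height (world z) of cup_handle above 0.22 m), for 0.1 s.
2. over the basket, the tab pressed on the basket's rim, the bottom is swung open (more than 0.6 rad) with the cup upright (x of cup_handle in the frame of basket between -0.13 and 0.13 m and y of cup_handle in the frame of basket between -0.09 and 0.09 m and value of joint cup_bottom above 0.6 rad and contact force between cup and basket above 0.3 N and angle between cup_handle's own z axis and vertical below 0.3 rad), for 0.1 s.
At the end, for the whole second after the job is handed in: All three bungs lie on the floor of the basket (centres less than 50 mm up); the basket stands level within 30 mm of where it was; the cup stands upright on the scale's pan, its handle bar within 50 mm of the pan's centre, its bottom shut (under 0.12 rad), released (x of bung0_center in the frame of basket between -0.126 and 0.126 m and y of bung0_center in the frame of basket between -0.086 and 0.086 m and z of bung0_center in the frame of basket between 0 and 0.05 m and x of bung1_center in the frame of basket between -0.126 and 0.126 m and y of bung1_center in the frame of basket between -0.086 and 0.086 m and z of bung1_center in the frame of basket between 0 and 0.05 m and x of bung2_center in the frame of basket between -0.126 and 0.126 m and y of bung2_center in the frame of basket between -0.086 and 0.086 m and z of bung2_center in the frame of basket between 0 and 0.05 m and horizontal distance between cup_handle and scale_pan below 0.05 m and z of cup_handle in the frame of scale_pan between 0.144 and 0.156 m and angle between cup_handle's own z axis and vertical below 0.08 rad and value of joint cup_bottom below 0.12 rad and distance of basket from where it was at the start of the episode below 0.03 m and angle between basket's own z axis and vertical below 0.06 rad); the robot touches nothing.
It fails at once if the cup is tipped more than about 30 degrees (angle between cup_handle's own z axis and vertical above 0.5 rad).
It fails at once if the basket is shoved more than 30 mm (distance of basket from where it was at the start of the episode above 0.03 m).
It fails at once if the cup is slammed down on the scale (over 80 N) (contact force between cup and scale above 80 N).
It fails at once if the tape measure or the round clamp is knocked more than 30 mm (distance of any of tape, vclamp from where it was at the start of the episode above 0.03 m).
It also fails if it takes over 46 s, if anything falls off the work surface, if the arm or the gripper's body presses on something with over 40 N, if the wrist force passes 120 N, or if a joint passes its speed limit or range.

## Working session

There is one attempt and no reset: what is moved stays moved. The work goes in short steps, Python scripts to look and compute and a tool call to move; the robot and the scene stay as the last step left them, time stands still between calls to the robot, and variables do not carry over. Pictures are saved under pics/ and viewed, at most 10 in all, crops included, and the job is handed in when it is done.

Besides the shell and the picture viewer there is one more tool, called after "Emit:" as name(argument=value, ...), one argument or row to a line, values as JSON. arm_command: Moves the arm, as the interface text tells. Its arguments: {"type":"object","properties":{"motion":{"type":"array","items":{"type":"array","items":{"type":"array","items":{"type":"number"}}}}},"required":["motion"]}

```bash
mkdir -p pics; cat > h.py <<'E'
import numpy as np, cv2
from cell import manip
def cam(n):
    p=manip.camera_params(n); return np.array(p["intrinsics"]),np.array(p["extrinsics"])
def proj(n,P):
    K,T=cam(n); c=np.linalg.inv(T)@np.append(P,1); c=c[:3]*[1,-1,-1]; q=K@c; return q[:2]/q[2]
def ray(n,px):
    K,T=cam(n); d=np.linalg.inv(K)@[px[0],px[1],1]; d=d*[1,-1,-1]; return T[:3,3],T[:3,:3]@d
def atz(n,px,z):
    o,d=ray(n,px); return o+d*(z-o[2])/d[2]
def tri(a,b):
    o1,d1=ray("top",a);o2,d2=ray("side",b)
    s=np.linalg.lstsq(np.c_[d1,-d2],o2-o1,rcond=None)[0]
    p,q=o1+d1*s[0],o2+d2*s[1]; return (p+q)/2,np.linalg.norm(p-q)
def save(n,f):
    im=manip.grab_frame(n); cv2.imwrite("pics/"+f,im[:,:,::-1]); return im
E
python3 - <<'E'
from h import *
np.set_printoptions(precision=3,suppress=True)
for n in("top","side"):
    save(n,n+"0.png"); print(manip.camera_params(n).keys(),cam(n)[1][:3,3])
    for t in("cup_handle","cup_tab","basket","scale_pan","tape","vclamp","bung0_center"):
        print(n,t,[(np.round(r["xy"],1).tolist(),round(r["p"],2)) for r in manip.recognise(n,t)])
o=manip.get_obs();print(o["time_s"],o["ee_rot"],o["wrist_force"])
E
```

```text
dict_keys(['intrinsics', 'extrinsics']) [ 0.341 -0.042  1.278]
top cup_handle [([407.6, 229.5], 0.83), ([444.4, 381.5], 0.76), ([440.3, 135.3], 0.56)]
top cup_tab [([442.5, 384.0], 0.79), ([396.6, 223.7], 0.75), ([437.6, 133.1], 0.69)]
top basket [([208.0, 233.8], 0.74)]
top scale_pan [([395.8, 268.2], 0.77)]
top tape [([304.5, 304.6], 0.68)]
top vclamp [([309.4, 163.0], 0.76)]
top bung0_center []
dict_keys(['intrinsics', 'extrinsics']) [-0.219  0.842  1.094]
side cup_handle [([472.9, 235.2], 0.95), ([311.9, 177.6], 0.93), ([355.0, 208.8], 0.62), ([259.1, 245.8], 0.36)]
side cup_tab [([335.7, 227.8], 0.49)]
side basket [([231.4, 326.4], 0.79)]
side scale_pan [([354.4, 243.0], 0.73)]
side tape [([353.1, 297.6], 0.78)]
side vclamp [([257.4, 250.4], 0.64), ([228.7, 325.2], 0.29)]
side bung0_center []
0.8 [ 0.991  0.132 -0.     0.   ] [-0.213  0.666  0.235]
```

View pics/top0.png

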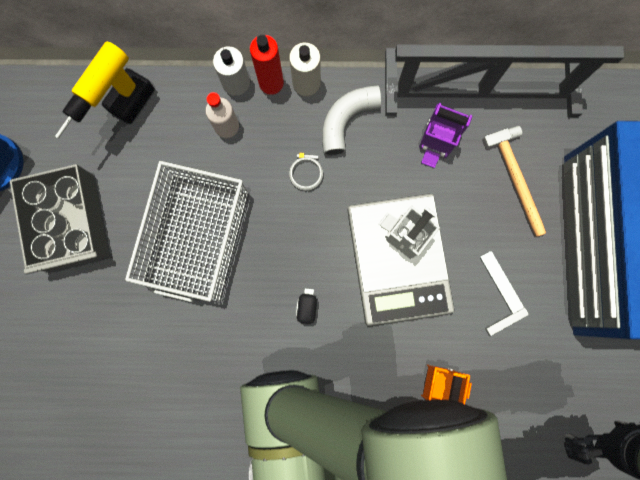

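View pics/side0.png

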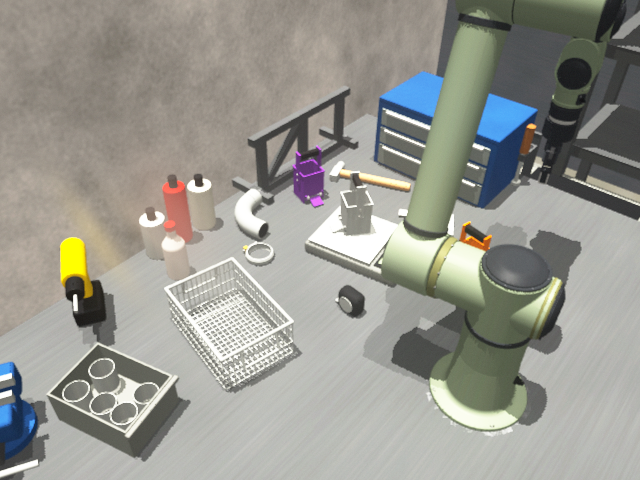

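The steel cup stands on the scale, at about (412,230) in the top picture and (356,208) in the side picture. The purple and orange cups are look-alikes. The basket is at (190,232) in the top picture. I'll zoom in on the cup.

```bash
python3 - <<'E'
import cv2,numpy as np
t=cv2.imread("pics/top0.png");s=cv2.imread("pics/side0.png")
a=cv2.resize(t[190:280,360:460],None,fx=4,fy=4,interpolation=cv2.INTER_CUBIC)
b=cv2.resize(s[160:250,310:410],None,fx=4,fy=4,interpolation=cv2.INTER_CUBIC)
cv2.imwrite("pics/crop.png",np.hstack([a,b]))
from h import *
np.set_printoptions(precision=3,suppress=True)
print("rimcorners top")
for p in [(161,163),(247,181),(211,303),(128,283)]: print(atz("top",p,.113))
print("rimcorners side")
for p in [(233,264),(293,322),(226,360),(167,290)]: print(atz("side",p,.113))
print("pan",[atz("top",p,.048)[:2] for p in [(349,207),(434,196),(444,282),(359,293),(395.8,268)]])
for n,z in(("tape",.04),("vclamp",.01)): print(n,atz("top",{"tape":(306,307),"vclamp":(307,172)}[n],z))
E
```

```text
rimcorners top
[0.671 0.308 0.113]
[0.632 0.121 0.113]
[0.371 0.189 0.113]
[0.411 0.365 0.113]
rimcorners side
[0.615 0.148 0.113]
[0.376 0.194 0.113]
[0.412 0.364 0.113]
[0.667 0.312 0.113]
pan [array([ 0.59 , -0.102]), array([ 0.617, -0.294]), array([ 0.423, -0.312]), array([ 0.397, -0.124]), array([ 0.453, -0.206])]
tape [ 0.365 -0.007  0.04 ]
vclamp [ 0.681 -0.005  0.01 ]
```

View pics/crop.png

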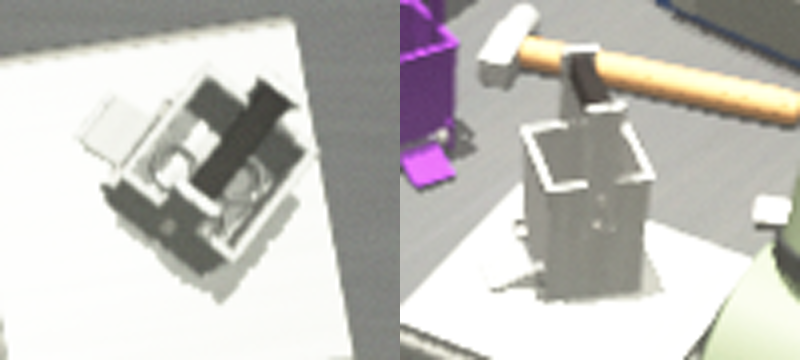

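In the crop, the bar's centre is at about (421,225) in the top picture and (357,180) in the side picture. The tab points to the upper left in the top picture.

```bash
python3 - <<'E'
from h import *
np.set_printoptions(precision=3,suppress=True)
print("handle",tri((420.8,225),(356.7,180)),atz("top",(420.8,225),.206))
print("barends",atz("top",(430,213.2),.206),atz("top",(412.5,238.1),.206))
print("tabtip",atz("top",(383.7,219.5),.053), "mouth corners",[atz("top",(360+a/4,190+b/4),.148) for a,b in((210,68),(318,152),(222,262),(118,178))])
o=manip.get_obs();print(o["eef_pos"],o["joint_pos"],o["gripper_width"])
E
```

```text
handle (array([ 0.526, -0.233,  0.206]), np.float64(0.004969639445344117)) [ 0.523 -0.235  0.206]
barends [ 0.547 -0.253  0.206] [ 0.497 -0.218  0.206]
tabtip [ 0.561 -0.179  0.053] mouth corners [array([ 0.571, -0.228,  0.148]), array([ 0.527, -0.283,  0.148]), array([ 0.47 , -0.233,  0.148]), array([ 0.513, -0.18 ,  0.148])]
[ 0.143 -0.531  0.206] [-1.441  0.326 -0.193  1.052 -0.     1.437] 0.08562243440571404
```

Emit:
arm_command(
  motion=[
    [[0,0,-1,0,0,-0.047,1],[0,0,-1,0,0,-0.047,1],[0,0,-1,0,0,-0.047,1],[0,0,0,0,0,-0.047,1],[0,0,0,0,0,-0.047,1],[0,0,0,0,0,-0.047,1],[0,0,0,0,0,-0.047,1],[0,0,0,0,0,-0.047,1],[0,0,0,0,0,-0.047,1],[0,0,0,0,0,-0.047,1]],
  ],
)

```text
time_s: 1.8
eef_pos: [0.1434, -0.531, 0.2657]
ee_rot: [0.642, 0.766, -0.0, 0.0]
wrist_force: [0.8, -0.8, 0.5]
gripper_width: 0.0852
gripper_force: 0.0
```

Emit:
arm_command(
  motion=[
    [[0,0,0,0,0,-0.047,1],[0,0,0,0,0,-0.047,1],[0,0,0,0,0,-0.047,1],[0,0,0,0,0,-0.047,1],[0,0,0,0,0,-0.047,1],[0,1,0,0,0,0,1],[-0.4,1,0,0,0,0,1],[-0.4,1,0,0,0,0,1],[-0.4,1,0,0,0,0,1],[-0.4,1,0,0,0,0,1]],
  ],
)

```text
time_s: 2.8
eef_pos: [0.2308, -0.4714, 0.2657]
ee_rot: [0.326, 0.946, -0.0, 0.0]
wrist_force: [1.0, 0.8, -0.2]
gripper_width: 0.0855
gripper_force: 0.0
```

Emit:
arm_command(
  motion=[
    [[-0.4,1,0,0,0,0,1],[-0.4,1,0,0,0,0,1],[-0.4,1,0,0,0,0,1],[-0.4,1,0,0,0,0,1],[-0.4,1,0,0,0,0,1],[-0.4,1,0,0,0,0,1],[-0.4,1,0,0,0,0,1],[-0.4,1,0,0,0,0,1],[-0.4,1,0,0,0,0,1],[-0.4,1,0,0,0,0,1]],
  ],
)

```text
time_s: 3.8
eef_pos: [0.4171, -0.3629, 0.2657]
ee_rot: [0.325, 0.946, -0.0, 0.0]
wrist_force: [0.7, -0.4, -0.5]
gripper_width: 0.0855
gripper_force: 0.0
```

Emit:
arm_command(
  motion=[
    [[0,1,0,0,0,0,1],[0,1,0,0,0,0,1],[0,1,0,0,0,0,1],[0,1,0,0,0,0,1],[0,1,0,0,0,0,1],[0,1,0,0,0,0,1],[-0.25,1,0,0,0,0,1],[0,1,0,0,0,0,1],[0,0.4,0,0,0,0,1],[0,0,0,0,0,0,1]],
  ],
)

```text
time_s: 4.8
eef_pos: [0.524, -0.2335, 0.2656]
ee_rot: [0.325, 0.946, -0.0, -0.0]
wrist_force: [0.2, -0.6, -0.1]
gripper_width: 0.0855
gripper_force: 0.0
```

```bash
python3 - <<'E'
from h import *
t=save("top","t1.png")[:,:,::-1];s=save("side","s1.png")[:,:,::-1]
p=manip.get_obs()["eef_pos"];print(p,proj("side",p),proj("top",p))
a=cv2.resize(t[180:280,350:450],None,fx=4,fy=4,interpolation=cv2.INTER_CUBIC)
b=cv2.resize(s[140:240,310:410],None,fx=4,fy=4,interpolation=cv2.INTER_CUBIC)
cv2.imwrite("pics/crop1.png",np.hstack([a,b]))
E
```

```text
[ 0.52330522 -0.23449564  0.26563406] [359.94688397 161.19847402] [426.41935712 219.70699551]
```

View pics/crop1.png

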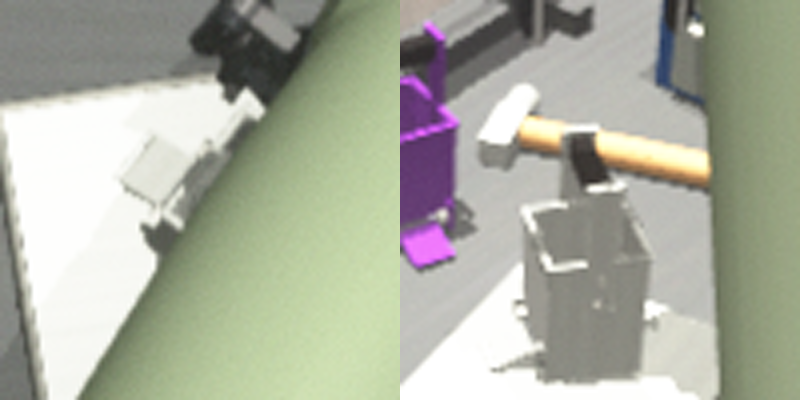

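The crop shows no fingers above the bar, so I need the full side picture.

View pics/s1.png

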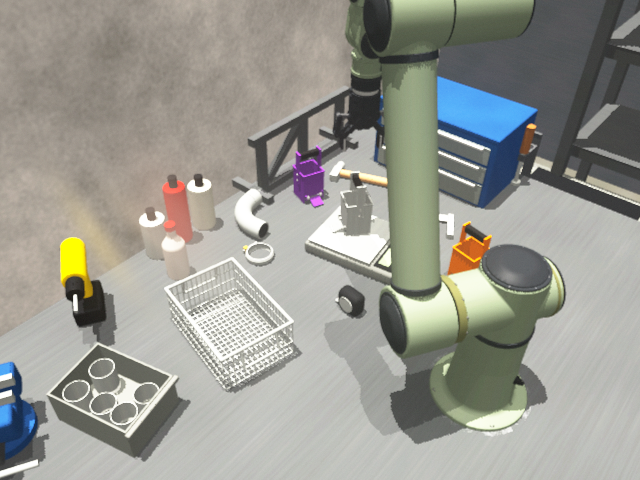

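```bash
python3 - <<'E'
from h import *
s=cv2.imread("pics/s1.png")
u=np.array([.614,.789,0]);v=np.array([-.789,.614,0])
T=np.array([.5233,-.2345,.2656])
pts=[T,T+u*.0425+[0,0,.013],T-u*.0425+[0,0,.013],T+[0,0,-.0575],T+[0,0,-.0575]+v*.033,T+[0,0,-.0575]-v*.033]
b=cv2.resize(s[90:215,300:425],None,fx=4,fy=4,interpolation=cv2.INTER_CUBIC)
for p in pts:
    q=proj("side",p);cv2.circle(b,tuple(int(x) for x in (q-[300,90]+.5)*4),3,(0,0,255),-1)
cv2.imwrite("pics/c2.png",b)
E
```

```text
(no output)
```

View pics/c2.png

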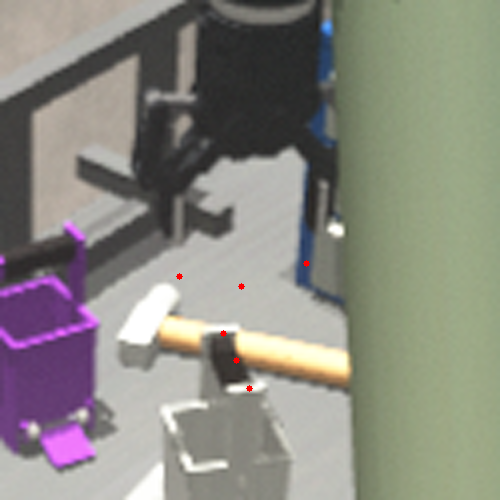

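Emit:
arm_command(
  motion=[
    [[0,0.05,0.7,0,0,0,1],[0,0.05,0.7,0,0,0,1],[0,0,0.7,0,0,0,1],[0,0,0.7,0,0,0,1],[0,0,0.7,0,0,0,1],[0,0,0.5,0,0,0,1],[0,0,0.3,0,0,0,1],[0,0,0,0,0,0,1]],
  ],
)

```text
time_s: 5.7
eef_pos: [0.5242, -0.2327, 0.179]
ee_rot: [0.326, 0.945, 0.0, -0.001]
wrist_force: [0.1, 1.0, 0.2]
gripper_width: 0.0855
gripper_force: 0.0
```

```bash
python3 - <<'E'
from h import *
s=save("side","s2.png")[:,:,::-1]
b=cv2.resize(s[110:235,300:425],None,fx=4,fy=4,interpolation=cv2.INTER_CUBIC)
p=manip.get_obs()["eef_pos"];q=proj("side",p);cv2.circle(b,tuple(int(x) for x in (q-[300,110]+.5)*4),3,(0,0,255),-1)
cv2.imwrite("pics/c3.png",b)
E
```

```text
(no output)
```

View pics/c3.png

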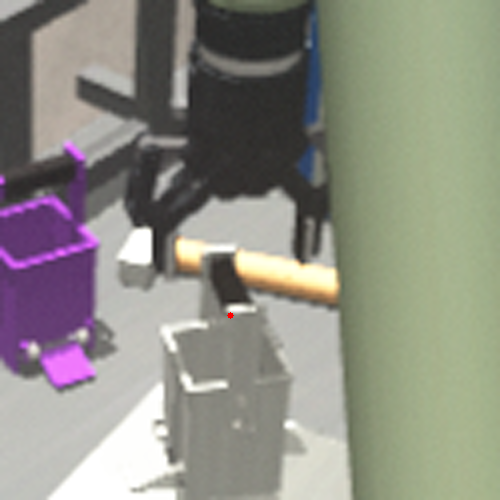

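Emit:
arm_command(
  motion=[
    [[0,0,0.3,0,0,0,1],[0,0,0.3,0,0,0,1],[0,0,0,0,0,0,0],[0,0,0,0,0,0,0],[0,0,0,0,0,0,-0.4],[0,0,0,0,0,0,-0.4],[0,0,0,0,0,0,-0.4]],
  ],
)

```text
time_s: 6.45
eef_pos: [0.525, -0.2326, 0.1679]
ee_rot: [0.325, 0.946, -0.0, 0.0]
wrist_force: [0.2, 0.2, -0.9]
gripper_width: 0.0257
gripper_force: 0.0
```

```bash
python3 - <<'E'
from h import *
s=save("side","s3.png")[:,:,::-1]
b=cv2.resize(s[110:235,300:425],None,fx=4,fy=4,interpolation=cv2.INTER_CUBIC)
p=manip.get_obs()["eef_pos"];q=proj("side",p);cv2.circle(b,tuple(int(x) for x in (q-[300,110]+.5)*4),3,(0,0,255),-1)
cv2.imwrite("pics/c4.png",b)
E
```

```text
(no output)
```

View pics/c4.png

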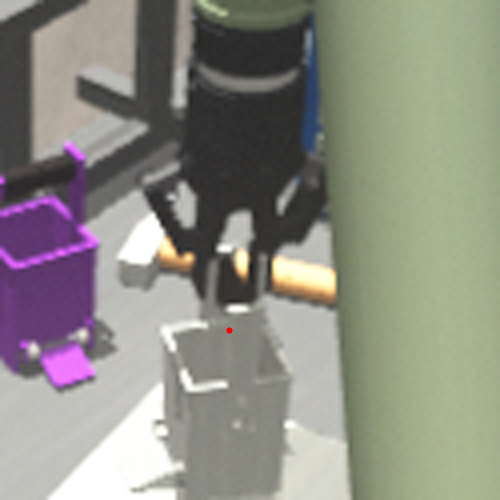

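Emit:
arm_command(
  motion=[
    [[0,0,0,0,0,0,-1],[0,0,0,0,0,0,-1],[0,0,0,0,0,0,-1],[0,0,0,0,0,0,-1],[0,0,0,0,0,0,-1],[0,0,-0.2,0,0,0,-1],[0,0,-0.5,0,0,0,-1],[0,0,-0.8,0,0,0,-1],[0,0,-0.8,0,0,0,-1],[0,0,-0.8,0,0,0,-1]],
  ],
)

```text
time_s: 7.5
eef_pos: [0.5242, -0.2323, 0.23]
ee_rot: [0.325, 0.946, 0.0, -0.001]
wrist_force: [0.5, -0.5, -4.5]
gripper_width: 0.0145
gripper_force: 59.8
```

Emit:
arm_command(
  motion=[
    [[0,0,-0.8,0,0,-0.02,-1],[0,0,-0.8,0,0,-0.02,-1],[0,0,-0.8,0,0,-0.02,-1],[0,0,-0.8,0,0,-0.02,-1],[0,0,-0.8,0,0,-0.02,-1],[0.05,0.3,0,0,0,-0.02,-1],[0.1,0.6,0,0,0,-0.02,-1],[0.2,1,0,0,0,0,-1],[0.2,1,0,0,0,0,-1],[0.2,1,0,0,0,0,-1]],
  ],
)

```text
time_s: 8.5
eef_pos: [0.5283, -0.1525, 0.3094]
ee_rot: [0.112, 0.994, 0.0, -0.001]
wrist_force: [0.8, -0.0, -5.1]
gripper_width: 0.0147
gripper_force: 59.8
```

Emit:
arm_command(
  motion=[
    [[0.2,1,0,0,0,0,-1],[0.2,1,0,0,0,0,-1],[0.2,1,0,0,0,0,-1],[0.2,1,0,0,0,0,-1],[0.2,1,0,0,0,0,-1],[0.2,1,0,0,0,0,-1],[0.2,1,0,0,0,0,-1],[0.2,1,0,0,0,0,-1],[0.2,1,0,0,0,0,-1],[0.2,1,0,0,0,0,-1]],
  ],
)

```text
time_s: 9.5
eef_pos: [0.5335, 0.0513, 0.3095]
ee_rot: [0.111, 0.994, -0.0, -0.001]
wrist_force: [-0.2, 0.1, -4.0]
gripper_width: 0.0144
gripper_force: 59.8
```

Emit:
arm_command(
  motion=[
    [[0.3,1,0,0,0,0,-1],[0.3,1,0,0,0,0,-1],[0.3,1,0,0,0,0,-1],[0.3,1,0,0,0,0,-1],[0.3,1,0,0,0,0,-1],[0.3,1,0,0,0,0,-1],[0.3,1,0,0,0,0,-1],[0.2,1,0,0,0,0,-1],[0.2,1,0,0,0,0,-1],[0.1,0.7,0,0,0,0,-1]],
  ],
)

```text
time_s: 10.5
eef_pos: [0.5258, 0.2523, 0.3094]
ee_rot: [0.111, 0.994, -0.0, -0.001]
wrist_force: [-0.4, 0.3, -4.5]
gripper_width: 0.0144
gripper_force: 59.8
```

Emit:
arm_command(
  motion=[
    [[0.1,0.4,0,0,0,0,-1],[0,0,0,0,0,0,-1],[0,0,0,0,0,0,-1]],
  ],
)

```text
time_s: 10.8
eef_pos: [0.5263, 0.2589, 0.3095]
ee_rot: [0.111, 0.994, -0.001, -0.0]
wrist_force: [-0.3, 0.2, -4.9]
gripper_width: 0.0143
gripper_force: 59.8
```

```bash
python3 - <<'E'
from h import *
s=save("side","s4.png")[:,:,::-1]
b=cv2.resize(s[180:380,130:330],None,fx=3,fy=3,interpolation=cv2.INTER_CUBIC)
u=np.array([.216,.976,0]);w=np.array([.976,-.216,0]);z=np.array([0,0,1])
p=np.array(manip.get_obs()["eef_pos"]);print(p, p@u, p@w)
p[2]=.309-.168+.048 # underside centre
def dot(P,c):
    q=proj("side",P);cv2.circle(b,tuple(int(x) for x in (q-[130,180]+.5)*3),3,c,-1)
for a,v in((.035,.038),(.035,-.038),(-.035,.038),(-.035,-.038)):
    dot(p+u*a+w*v,(0,0,255)); dot(p+u*a+w*v+z*.1,(0,0,255))
dot(p+u*.067+z*.004,(255,0,0))
for a in np.linspace(-.13,.13,9): dot(u*.4425+w*(.454+a)+z*.115,(0,255,0));dot(u*.2625+w*(.454+a)+z*.115,(0,255,0))
cv2.imwrite("pics/c5.png",b)
E
```

```text
[0.52633848 0.25869195 0.30962633] 0.36617245141528554 0.4578288980106514
```

View pics/c5.png

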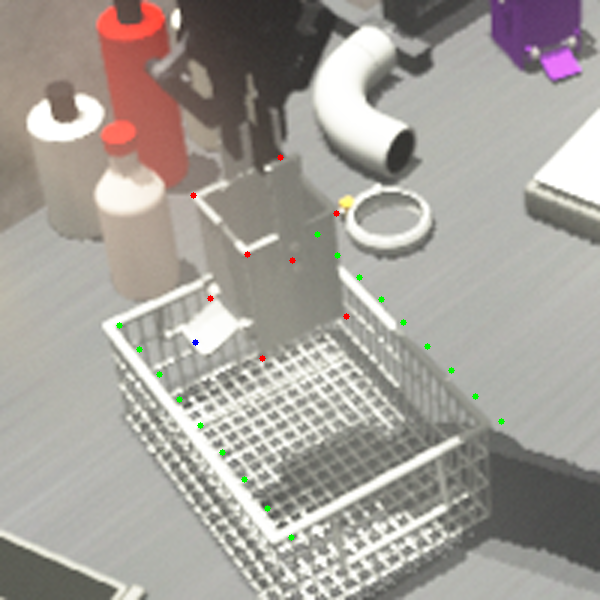

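Emit:
arm_command(
  motion=[
    [[0,0.5,0,0,0,0,-1],[0,0.5,0,0,0,0,-1],[0,0.45,0,0,0,0,-1],[0,0,0.5,0,0,0,-1],[0,0,0.8,0,0,0,-1],[0,0,0.8,0,0,0,-1],[0,0,0.8,0,0,0,-1],[0,0,0.6,0,0,0,-1],[0,0,0.3,0,0,0,-1],[0,0,0,0,0,0,-1]],
  ],
)

```text
time_s: 11.85
eef_pos: [0.5322, 0.2875, 0.2326]
ee_rot: [0.111, 0.994, -0.0, -0.001]
wrist_force: [-0.4, 0.5, -4.8]
gripper_width: 0.0145
gripper_force: 59.8
```

Emit:
arm_command(
  motion=[
    [[0,0,0.2,0,0,0,-1],[0,0,0.2,0,0,0,-1],[0,0,0.2,0,0,0,-1],[0,0,0.2,0,0,0,-1],[0,0,0.2,0,0,0,-1],[0,0,0.2,0,0,0,-1],[0,0,0,0,0,0,-1]],
  ],
)

```text
time_s: 12.55
eef_pos: [0.5333, 0.2879, 0.21]
ee_rot: [0.111, 0.994, 0.0, 0.001]
wrist_force: [-0.7, -1.7, 4.7]
gripper_width: 0.0144
gripper_force: 61.0
```

Emit:
arm_command(
  motion=[
    [[0,0,0.2,0,0,0,-1],[0,0,0.15,0,0,0,-1],[0,0,0,0,0,0,-1],[0,0,0,0,0,0,-1],[0,0,0,0,0,0,-1]],
  ],
)

```text
time_s: 13.05
eef_pos: [0.5334, 0.2878, 0.2037]
ee_rot: [0.111, 0.994, 0.0, 0.001]
wrist_force: [-0.4, -1.9, 5.8]
gripper_width: 0.0142
gripper_force: 61.1
```

```bash
python3 - <<'E'
from h import *
t=save("top","t5.png")[:,:,::-1]
s=save("side","s5.png")[:,:,::-1]
b=cv2.resize(s[180:380,130:330],(400,400),interpolation=cv2.INTER_CUBIC)
a=cv2.resize(t[140:320,110:290],(400,400),interpolation=cv2.INTER_CUBIC)
cv2.imwrite("pics/c6.png",np.hstack([b,a]));print(manip.get_obs()["wrist_force"])
print(manip.recognise("side","bung0_center"),manip.recognise("top","bung0_center"))
E
```

```text
[-0.48692658 -1.71791605  5.79789758]
[] [{'xy': [201.2, 229.2], 'p': 0.38}, {'xy': [210.4, 238.2], 'p': 0.38}]
```

View pics/c6.png

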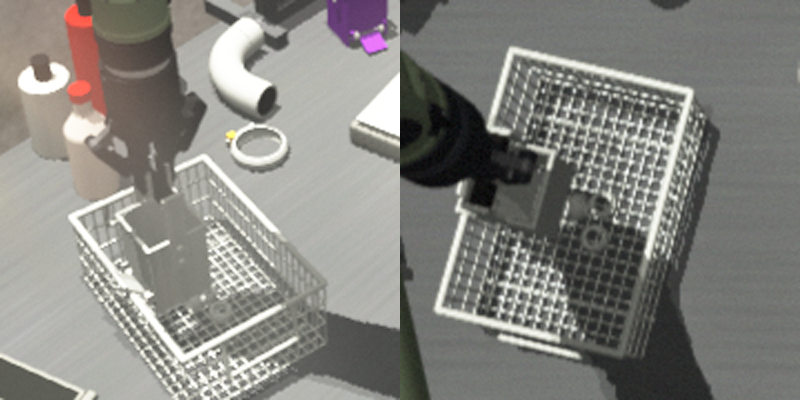

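All three bungs show on the basket floor, at about (580,205), (600,205) and (592,238) in the right half of the crop. The flap is hanging open on the rim. I'll lift the cup and go back to the scale.

Emit:
arm_command(
  motion=[
    [[0,0,-0.2,0,0,0,-1],[0,0,-0.3,0,0,0,-1],[0,0,-0.3,0,0,0,-1],[0,0,-0.4,0,0,0,-1],[0,0,-0.8,0,0,0,-1],[0,0,-0.8,0,0,0,-1],[0,0,-0.8,0,0,0,-1],[0,0,-0.8,0,0,0,-1],[0,0,-0.8,0,0,0,-1],[0,0,-0.6,0,0,0,-1]],
  ],
)

```text
time_s: 14.25
eef_pos: [0.5323, 0.2888, 0.3192]
ee_rot: [0.111, 0.994, 0.001, -0.001]
wrist_force: [0.1, 0.1, -3.7]
gripper_width: 0.0147
gripper_force: 60.0
```

```bash
python3 - <<'E'
from h import *
manip.grab_frame("top");print([(np.round(r["xy"]).tolist(),round(r["p"],2)) for r in manip.recognise("top","bung0_center")], manip.recognise("top","basket"))
manip.grab_frame("side");print([(np.round(r["xy"]).tolist(),round(r["p"],2)) for r in manip.recognise("side","bung0_center")], manip.recognise("side","basket"))
print(manip.get_obs()["wrist_force"],manip.get_obs()["moment"])
E
```

```text
[([204.0, 233.0], 0.48)] [{'xy': [209.5, 239.2], 'p': 0.72}]
[([237.0, 328.0], 0.56)] [{'xy': [237.8, 350.1], 'p': 0.62}]
[-1.04763193 -0.20337718 -3.46230068] [ 0.00231713 -0.02512922 -0.00337313]
```

Emit:
arm_command(
  motion=[
    [[0,-0.4,0,0,0,0,-1],[-0.2,-1,0,0,0,0,-1],[-0.2,-1,0,0,0,0,-1],[-0.2,-1,0,0,0,0,-1],[-0.2,-1,0,0,0,0,-1],[-0.2,-1,0,0,0,0,-1],[-0.2,-1,0,0,0,0,-1],[-0.2,-1,0,0,0,0,-1],[-0.2,-1,0,0,0,0,-1],[-0.2,-1,0,0,0,0,-1]],
  ],
)

```text
time_s: 15.55
eef_pos: [0.5256, 0.0952, 0.3182]
ee_rot: [0.112, 0.994, -0.0, -0.0]
wrist_force: [0.9, -0.1, -2.6]
gripper_width: 0.0144
gripper_force: 60.0
```

Emit:
arm_command(
  motion=[
    [[-0.2,-1,0,0,0,0,-1],[-0.2,-1,0,0,0,0,-1],[-0.2,-1,0,0,0,0,-1],[-0.2,-1,0,0,0,0,-1],[-0.2,-1,0,0,0,0,-1],[-0.2,-1,0,0,0,0,-1],[-0.2,-1,0,0,0,0,-1],[-0.2,-1,0,0,0,0,-1],[-0.2,-1,0,0,0,0,-1],[-0.2,-0.6,0,0,0,0,-1]],
  ],
)

```text
time_s: 16.55
eef_pos: [0.522, -0.1011, 0.3183]
ee_rot: [0.112, 0.994, -0.0, -0.0]
wrist_force: [-0.2, -0.4, -3.3]
gripper_width: 0.0142
gripper_force: 60.0
```

Emit:
arm_command(
  motion=[
    [[-0.1,-1,0,0,0,0,-1],[-0.1,-1,0,0,0,0,-1],[-0.1,-1,0,0,0,0,-1],[-0.1,-1,0,0,0,0,-1],[-0.1,-0.8,0,0,0,0,-1],[0,-0.5,0,0,0,0,-1],[0,0,0,0,0,0,-1],[0,0,0.8,0,0,0,-1],[0,0,1,0,0,0,-1],[0,0,1,0,0,0,-1]],
  ],
)

```text
time_s: 17.55
eef_pos: [0.5094, -0.2043, 0.2623]
ee_rot: [0.111, 0.994, 0.0, 0.0]
wrist_force: [0.7, 0.3, -4.0]
gripper_width: 0.0141
gripper_force: 60.0
```

```bash
python3 - <<'E'
from h import *
manip.grab_frame("side")
o=manip.get_obs();p=np.array(o["eef_pos"]);print(p,proj("side",p+[0,0,.03]))
for t in("cup_handle","cup_tab","scale_pan"): print(t,[(np.round(r["xy"]).tolist(),round(r["p"],2)) for r in manip.recognise("side",t)])
print(proj("side",[.507,-.208,.048]))
E
```

```text
[ 0.5076875  -0.20330776  0.25859473] [358.05775994 160.71231886]
cup_handle [([355.0, 190.0], 0.97), ([469.0, 249.0], 0.83), ([311.0, 179.0], 0.61)]
cup_tab [([338.0, 210.0], 0.66), ([318.0, 199.0], 0.5)]
scale_pan [([357.0, 243.0], 0.85)]
[354.11518091 233.27843417]
```

Emit:
arm_command(
  motion=[
    [[0,-0.2,0.8,0,0,0,-1],[0,0,0.8,0,0,0,-1],[0,0,0.8,0,0,0,-1],[0,0,0.8,0,0,0,-1],[0,0,0.5,0,0,0,-1],[0,0,0.3,0,0,0,-1],[0,0,0.1,0,0,0,-1],[0,0,0,0,0,0,-1]],
  ],
)

```text
time_s: 18.55
eef_pos: [0.5086, -0.2092, 0.1812]
ee_rot: [0.111, 0.994, -0.0, 0.0]
wrist_force: [0.3, -0.7, -4.1]
gripper_width: 0.0144
gripper_force: 59.9
```

Emit:
arm_command(
  motion=[
    [[0,0,0.2,0,0,0,-1],[0,0,0.15,0,0,0,-1],[0,0,0.1,0,0,0,-1],[0,0,0.05,0,0,0,-1],[0,0,0,0,0,0,-1]],
  ],
)

```text
time_s: 19.05
eef_pos: [0.5081, -0.209, 0.1705]
ee_rot: [0.111, 0.994, 0.0, -0.0]
wrist_force: [0.7, -0.1, -4.7]
gripper_width: 0.0146
gripper_force: 60.0
```

Emit:
arm_command(
  motion=[
    [[0,0,0.06,0,0,0,-1],[0,0,0.06,0,0,0,-1],[0,0,0,0,0,0,-1]],
  ],
)

```text
time_s: 19.35
eef_pos: [0.5081, -0.209, 0.1681]
ee_rot: [0.111, 0.994, 0.0, -0.0]
wrist_force: [-0.2, 1.2, -3.5]
gripper_width: 0.0146
gripper_force: 60.0
```

Emit:
arm_command(
  motion=[
    [[0,0,0.06,0,0,0,-1],[0,0,0.03,0,0,0,-1],[0,0,0,0,0,0,-1]],
  ],
)

```text
time_s: 19.65
eef_pos: [0.5086, -0.2093, 0.1681]
ee_rot: [0.111, 0.994, -0.0, 0.001]
wrist_force: [-3.3, 1.5, 6.8]
gripper_width: 0.0148
gripper_force: 61.3
```

The cup is touching down with about 10 N. I'll release it and retreat straight up.

Emit:
arm_command(
  motion=[
    [[0,0,0,0,0,0,-0.4],[0,0,0,0,0,0,0],[0,0,0,0,0,0,0.6],[0,0,0,0,0,0,0.6],[0,0,0,0,0,0,0.6],[0,0,-0.4,0,0,0,0.6],[0,0,-0.8,0,0,0,0.6],[0,0,-1,0,0,0,0.6],[0,0,-1,0,0,0,0.6],[0,0,-1,0,0,0,0.6]],
  ],
)

```text
time_s: 20.65
eef_pos: [0.5082, -0.2091, 0.2519]
ee_rot: [0.111, 0.994, -0.0, 0.0]
wrist_force: [0.3, 0.3, 0.4]
gripper_width: 0.0688
gripper_force: 0.0
```

Emit:
arm_command(
  motion=[
    [[0,0,-1,0,0,0,0.6],[0,0,-0.5,0,0,0,0.6],[0,0,0,0,0,0,0.6],[0,0,0,0,0,0,0.6]],
  ],
)

```text
time_s: 21.05
eef_pos: [0.508, -0.209, 0.28]
ee_rot: [0.111, 0.994, 0.0, -0.0]
wrist_force: [-0.5, 0.5, 0.7]
gripper_width: 0.0684
gripper_force: 0.0
```

```bash
python3 - <<'E'
from h import *
manip.grab_frame("side")
for t in("cup_handle","cup_tab","bung0_center","basket","tape","vclamp"): print(t,[(np.round(r["xy"]).tolist(),round(r["p"],2)) for r in manip.recognise("side",t)])
print(proj("side",[.508,-.209,.198]),proj("side",[.508+.067*.22,-.209+.067*.975,.052]))
print(manip.get_obs()["wrist_force"])
E
```

```text
cup_handle [([313.0, 177.0], 0.98), ([354.0, 214.0], 0.79), ([468.0, 249.0], 0.74), ([353.0, 300.0], 0.43)]
cup_tab [([320.0, 201.0], 0.7), ([339.0, 237.0], 0.48)]
bung0_center [([234.0, 327.0], 0.49)]
basket [([244.0, 349.0], 0.8)]
tape []
vclamp [([258.0, 250.0], 0.93), ([354.0, 300.0], 0.3)]
[357.20211983 189.07032472] [335.46551177 241.00139003]
[-0.18319633 -0.79764425  0.00458244]
```

```bash
python3 - <<'E'
from h import *
s=save("side","s6.png");g=lambda i:cv2.cvtColor(i,cv2.COLOR_BGR2GRAY)
a=g(cv2.imread("pics/side0.png"));b=g(s[:,:,::-1].copy())
for n,(x,y,w,h) in dict(leftc=(155,275,35,35),nearc=(205,340,50,50),tape=(330,280,45,40),clamp=(240,238,40,30),tabbox=(60,350,100,80)).items():
    r=cv2.matchTemplate(b[y-15:y+h+15,x-15:x+w+15],a[y:y+h,x:x+w],cv2.TM_CCOEFF_NORMED);_,v,_,l=cv2.minMaxLoc(r);print(n,round(v,2),l[0]-15,l[1]-15)
E
```

```text
leftc 1.0 0 0
nearc 0.99 0 0
tape 0.97 0 0
clamp 1.0 0 0
tabbox 1.0 0 0
```

Nothing on the bench has shifted, the cup has been released, and the force at the wrist was back to the empty cup's weight before landing. Handing in.

```bash
python3 -c "
from cell import manip
print(manip.sign_off())"
```

```text
the job is handed in; nothing more can be done
None
```

I handed the job in at about 21 s: the three bungs are in the basket and the empty cup is back near the middle of the pan, upright and released. The basket, tape and clamp are unmoved in the images; the judge returned no verdict, and I did not measure that the bottom is fully shut.

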